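# Shut the hold-down cover and turn the circuit board solder side up

## Robot

A 6-joint arm with a two-finger parallel gripper is mounted at the origin on a cart in front of the work surface, level with it; the furniture and walls round the work are solid. World frame = base frame: x ahead of the robot, y to its left, z up, the work surface at z = 0. Lengths are in m, angles in rad, forces in N, time in s.
With the tool pointing down it reaches from about 0.3 to 0.875 m from the base axis. Payload 6.4 kg.
Tool frame: the origin (TCP) lies at the very end of the fingers, on their centre line; the grasp point (between the pads) lies 19 mm behind it; z points along the fingers, y is the line along which they close (so a half turn about z gives the same grasp; the last joint's range is limited). The gripper opens to 85 mm and grips with 20 to 120 N. Pads are 22 mm wide; open, the fingers measure 114 mm over their backs; the gripper's body (76 mm by 85 mm) begins 54 mm behind the grasp point. The pads swing forward as they close: fully open they stand 13 mm farther back than shut.
Start: joints at [0.964, 0.181, 1.607, -0, 1.354, -0.206], TCP at [0.224, 0.529, 0.231] pointing down, gripper open.
Joint ranges: [-2.99, 2.99], [-0.89, 2.07], [0.3, 2.58], [-1.14, 4.28], [0, 2.63], [-3.12, 3.12]. Speed limits (rad/s): [2.57, 2.57, 3.01, 3.14, 3.14, 3.14].

## Interface

Orientations are given as a unit quaternion [w, x, y, z].
In Python, from bench import * gives the robot as it stands. The module is installed in compiled form; this text tells all that it offers.
- The arm moves only by the tool arm_command, never from a script. Its arguments are lists of equal length, an entry for each row: "dp": the shift along the tool's x, y, z in units of 0.25 m (1.0 is 0.25 m), a list of three; "turn": the turn, a rotation vector about the tool's x, y, z in units of 30 degrees (1.0 is 30 degrees), a list of three; "jaw": the opening, from 0 (shut) to 1 (fully open). A call has 1 to 5 rows; each row is the pose to reach, as a shift and turn from the pose commanded when the call began, along the tool's axes at that moment; what a row does not reach only later rows make up. A row lasts 1/8 s, in which the tool goes at most 62.5 mm and 10.7 degrees, less where a joint would pass 70% of its speed; a pose out of reach is approached as far as the arm can. A call with a number of a shift or a turn outside -1 to 1 is refused whole. A call with a gripper value outside its range is refused whole. The fingers move at their own pace and stop on an object; the grip force is fixed at half the most. Time passes only in rows, so rows that repeat a pose let the fingers close. It gives the time, the measured TCP pose, the force, the opening and the grip force at its end, in the units of the state.
- get_obs(): the state, without advancing time (a new reading comes with each control period).
- camera(name): name is "scene" or "top" or "wrist"; returns the picture (384x512x3 uint8, blue, green, red); there is no depth.
- get_calibration(name): a dict with "camera_matrix" (3x3 intrinsics, pixels), "R" (3x3) and "t" (3): a world point X has camera coordinates R X + t; the wrist camera has in their place "mount" (4x4, takes a point from camera to tool coordinates, whose origin is the TCP and whose axes are the flange's). Camera axes: x right, y down, z forward; pixel columns grow to the right and rows downward; lengths in m; the calibration is good to about 2 mm. A picture is of the moment at which its call begins: read the wrist's pose just before it. get_calibration takes no time and is no camera call.
- hand_in(): hands the job in; it is judged then, once.
The state is a dict: "time_s": time; "q": joint angles; "dq": joint speeds; "joint_efforts": joint torques, N m; "eef_pos": TCP position; "eef_rot": TCP orientation; "wrist_force": force on the tool from outside, world axes, zero at the start; "torque": the same for the moment, N m; "opening": opening from 0.0 (shut) to 1.0 (fully open); "grasp_force": force on a finger pad.
Only numpy, scipy, OpenCV 4.12 (cv2) and the standard library are available. Lean on these libraries where they do the work, as an engineer would, in place of code of your own. Each camera call takes 0.05 s, during which the arm holds its last target. There are 200 camera calls.

## Task

The board in the turning stand has its parts plugged in but not soldered. Only by pushing with the fingertips, swing the open clear cover fully shut over the components so that they cannot fall out, and then tip the frame right over about its pivots, the cover's hinge side going down first, until it rests level against its far stop with the solder side up and the cover still shut. Nothing is to be lifted or carried: keep the stand where it stands and leave the things around it alone.

Things in the scene. Friction and masses are not known exactly. Their poses are not given: they have to be found in the camera images.
- stand: loose bench stand that turns a circuit board over, 1.6 kg on rubber feet. Grey base plate 136 (x) x 120 (y) x 15 mm; two uprights 8 mm thick at x = +/-61 mm, 34 mm wide in y, 99 mm high; black knobs outside them to x = +/-78 mm. Origin: centre of its underside, on the table. Its x axis runs along the frame's pivot axis, away from the robot; +y is to its left. The frame turns between the uprights
- stand_pivot (a point): middle of the frame's pivot axis, 82 mm above the stand's underside; the axis runs along the stand's x. The frame is nearly balanced and held by a friction of about 0.17 Nm (some 3 N at its edge), so it stays at any angle where it is left
- frame (a joint): angle of the turning frame (rad): about 0 at the start, component side up; 3.142 = turned over, solder side up; hard stops at 0 and 3.142. As it grows, the edge at the stand's -y (hinge side) goes down and under, the other up and over to -y. Frame 102 (x) x 104 mm (y, +/-52 from the pivot), at 0 from 6 mm below to 12 mm above the axis; the green board lies 3 mm inside its lower face
- cover (a joint): opening angle of the hold-down cover against the frame (rad): 0 = shut flat on the frame (hard stop), 1.57 = square to it, at most 1.95. At the start it stands open, leaning a little outward over the stand's -y side. Clear plate in a black rim, 100 mm wide (x), 109 mm from hinge to free edge, 70 g. Friction (under 2 N at the free edge) keeps it where it is left, also upside down
- cover_hinge (a point): middle of the cover's hinge axis, which runs along x; with the frame at 0 it lies at the stand's y = -55.5 mm, 13.5 mm above the pivot axis. The cover's outer face is 6 mm off this axis, so when shut 19.5 mm above the pivot axis. Pushing the cover shut presses the frame against its stop at 0
- cover_edge (a point): middle of the cover's free edge, 109 mm from the hinge, in the middle of the rim's thickness. Overhead, a wall shelf runs along the whole table: its front edge is at x = 0.58 m, its underside 0.54 m above the table, so a tool that leans back toward the robot has more room
- frame_edge (a point): top of the frame's edge on the hinge side, in its middle: in the frame at y = -52 mm, z = +12 mm from the pivot axis
- spool: small solder spool with green flanges, standing on end, 48 mm across, 30 mm high; origin at the centre of its underside. Bystander near the stand's left side
- cutters: side cutters with red handles lying flat, 49 x 122 x 11 mm; origin under the centre. Bystander near the stand's right side
- jar: small jar with black lid, 45 mm across, 47 mm high; origin at the centre of its underside. Bystander near the front edge, at the left (another such jar by the back wall is fixed)
- pen: white felt marker with blue cap lying flat, 131 mm long, 14 mm thick; origin under its middle. Bystander
- cell_green: green AA-size cell lying down, 48 mm long, 14 mm thick; origin under its middle. Bystander
- cell_gold: gold AA-size cell lying down, 48 mm long, 14 mm thick; origin under its middle. Bystander

How it is judged:
On the way, in this order (a step that is already met when the one before it is completed fails the run):
1. the cover is fully shut (within 0.06 rad) while the frame still lies component side up (value of joint cover below 0.06 rad and value of joint frame below 0.4 rad), for 0.2 s.
2. the frame is turned over against its far stop (within 0.07 rad) (value of joint frame above 3.07 rad), for 0.2 s.
At the end, for the whole second after the job is handed in: the frame lies turned over at its far stop (joint within 0.07 rad of 3.142), the cover is shut (below 0.08 rad), and the stand stands flat within 30 mm of where it stood (value of joint frame above 3.07 rad and value of joint cover below 0.08 rad and distance of stand from where it was at the start of the episode below 0.03 m and angle between stand's own z axis and vertical below 0.05 rad and linear speed of stand below 0.02 m/s); the robot touches nothing.
It fails at once if the arm or the gripper's body, not the fingers, pushes on the stand or its moving parts with more than 5 N (contact force between the arm and stand above 5 N).
It fails at once if the frame is turned past 0.5 rad while the cover is open by more than 0.15 rad (the parts would fall out) (value of joint frame above 0.5 rad and value of joint cover above 0.15 rad).
It fails at once if the stand is lifted by more than 10 mm or tipped by more than 0.15 rad (height (world z) of stand above 0.01 m or angle between stand's own z axis and vertical above 0.15 rad).
It fails at once if the stand is shoved by more than 40 mm (distance of stand from where it was at the start of the episode above 0.04 m).
It fails at once if one of the things around the stand is moved by more than 25 mm (distance of any of spool, cutters, jar, pen, cell_green, cell_gold from where it was at the start of the episode above 0.025 m).
It also fails if it takes over 61 s, if anything falls off the work surface, if the arm or the gripper's body presses on something with over 40 N, if the wrist force passes 120 N, or if a joint passes its speed limit or range.

## Working session

There is one attempt and no reset: what is moved stays moved. The work goes in short steps, Python scripts to look and compute and a tool call to move; the robot and the scene stay as the last step left them, time stands still between calls to the robot, and variables do not carry over. Pictures are saved under pics/ and viewed, at most 10 in all, crops included, and the job is handed in when it is done.

Besides the shell and the picture viewer there is one more tool, called after ">>>" by a JSON object that holds its "api" and its "payload". arm_command: Moves the arm, as the interface text tells. Its arguments: {"type":"object","properties":{"dp":{"type":"array"},"turn":{"type":"array"},"jaw":{"type":"array"}},"required":["dp","turn","jaw"]}

```bash
mkdir -p pics; python3 - <<'E'
from bench import *
import cv2,numpy as np
o=get_obs();print({k:np.round(v,3) for k,v in o.items()})
for n in("scene","top"):
    cv2.imwrite(f"pics/{n}0.png",camera(n));c=get_calibration(n);print(n,c)
print(get_calibration("wrist"))
E
```

```text
{'time_s': np.float64(0.0), 'q': array([ 0.964,  0.182,  1.608, -0.   ,  1.354, -0.206]), 'dq': array([ 0.001, -0.001, -0.002,  0.002,  0.001,  0.002]), 'joint_efforts': array([ 1.0000e-03, -4.4487e+01, -3.5135e+01, -0.0000e+00,  9.0000e-03,
        0.0000e+00]), 'eef_pos': array([0.224, 0.529, 0.23 ]), 'eef_rot': array([-0.   ,  0.199,  0.98 , -0.001]), 'wrist_force': array([-0.132, -0.268, -0.27 ]), 'torque': array([ 0.018,  0.065, -0.017]), 'grasp_force': np.float64(0.0), 'opening': np.float64(1.003)}
scene {'camera_matrix': array([[359.79800186,   0.        , 254.91549716],
       [  0.        , 359.79800186, 190.76635136],
       [  0.        ,   0.        ,   1.        ]]), 'R': array([[-0.81398197, -0.5807219 , -0.01397956],
       [-0.3967059 ,  0.57330944, -0.71689658],
       [ 0.42433215, -0.57799512, -0.69703935]]), 't': array([0.48998278, 0.27317077, 1.09597021])}
top {'camera_matrix': array([[487.64520279,   0.        , 244.97679798],
       [  0.        , 487.64520279, 191.78626339],
       [  0.        ,   0.        ,   1.        ]]), 'R': array([[ 0.01112337, -0.9999202 , -0.00598854],
       [-0.98234607, -0.00980903, -0.18681535],
       [ 0.1867417 ,  0.00796084, -0.98237679]]), 't': array([0.0619559 , 0.5574187 , 1.47800521])}
{'camera_matrix': array([[306.1332793 ,   0.        , 250.87283801],
       [  0.        , 306.1332793 , 191.04752958],
       [  0.        ,   0.        ,   1.        ]]), 'mount': array([[-6.09862335e-05, -9.53507608e-01, -3.01368938e-01,
         7.60673440e-02],
       [ 9.99999854e-01, -2.19799245e-04,  4.93063513e-04,
         1.19410681e-03],
       [-5.36380476e-04, -3.01368864e-01,  9.53507483e-01,
        -1.43280555e-01],
       [ 0.00000000e+00,  0.00000000e+00,  0.00000000e+00,
         1.00000000e+00]])}
```

View pics/scene0.png

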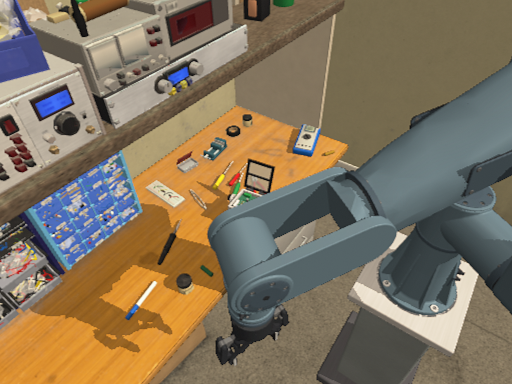

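View pics/top0.png

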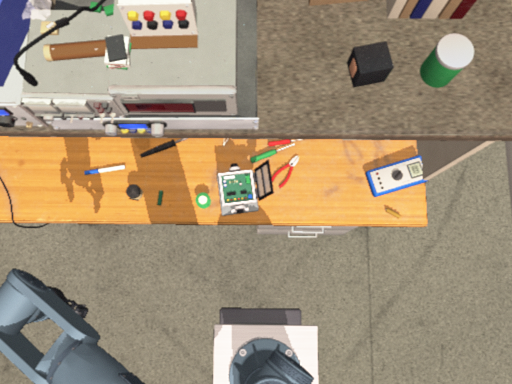

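The top picture shows the stand at about (238,190), its cover open to the right at (264,180), the spool at (203,200), the cutters at (287,172), the jar at (134,192) and the pen at (105,169). I'll enlarge it to get the stand's pose.

```bash
python3 - <<'E'
import cv2
i=cv2.imread("pics/top0.png")[145:235,190:310]
cv2.imwrite("pics/crop0.png",cv2.resize(i,None,fx=6.5,fy=6.5,interpolation=cv2.INTER_CUBIC))
E
```

```text
(no output)
```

View pics/crop0.png

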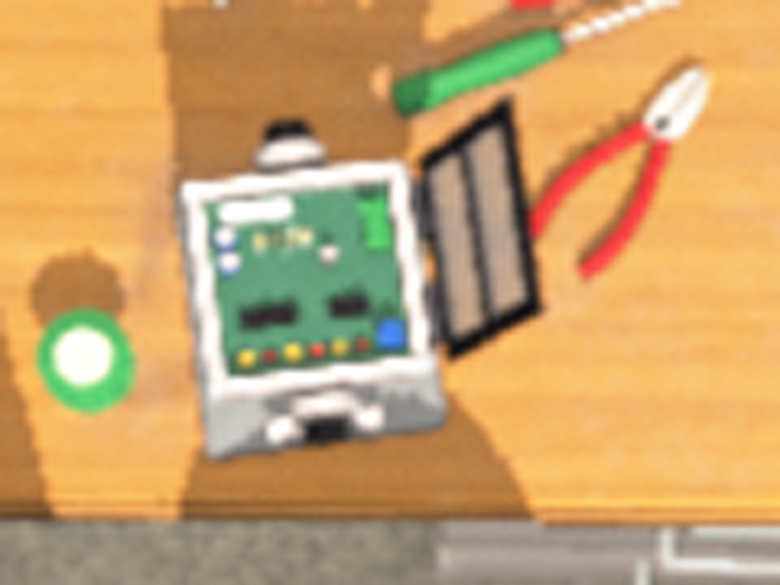

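The crop shows the frame's top corners at crop pixels (183,185), (408,163), (440,375) and (208,397), and the cover's free-edge corners at (510,100) and (540,308). I'll fit the stand pose and the cover angle to these.

```bash
cat > h.py <<'E'
from bench import *
import numpy as np, cv2
from scipy.optimize import least_squares
from scipy.spatial.transform import Rotation as Ro
def proj(n,X):
    c=get_calibration(n);p=(np.atleast_2d(X)@c["R"].T+c["t"])@c["camera_matrix"].T
    return p[:,:2]/p[:,2:]
def ray(n,uv,z):
    c=get_calibration(n);d=c["R"].T@np.linalg.solve(c["camera_matrix"],[*uv,1]);o=-c["R"].T@c["t"]
    return o+d*(z-o[2])/d[2]
def world(s,P):
    return np.array([s[0],s[1],0])+np.atleast_2d(P)@Ro.from_euler('z',s[2]).as_matrix().T
def cov(th,x,r,o=3):
    return [x,-.0555+r*np.cos(th)-o/1e3*np.sin(th),.0955+r*np.sin(th)+o/1e3*np.cos(th)]
E
python3 - <<'E'
from h import *
px=lambda l:np.array(l,float)/6.5+[190,145]-.42
F=px([(183,185),(408,163),(440,375),(208,397)]);C=px([(510,100),(540,308)])
fp=[[.051,.052,.094],[.051,-.052,.094],[-.051,-.052,.094],[-.051,.052,.094]]
def res(s):
    P=np.vstack([world(s,fp),world(s,[cov(s[3],.05,.109),cov(s[3],-.05,.109)])])
    return (proj("top",P)-np.vstack([F,C])).ravel()
r=least_squares(res,[.5,0,0,1.7]);print(r.x,r.fun.round(2))
s=r.x
q=lambda u,v,z:ray("top",px([(u,v)])[0],z).round(3)
print("spool",q(86,358,.03),"cut",q(700,70,.005),q(530,235,.005),q(590,275,.005),"tableedge",q(300,515,0),"screwdr",q(400,95,.01),q(560,40,.01))
print("hinge",world(s,[0,-.0555,.0955]),"edge",world(s,cov(s[3],0,.109)))
E
```

```text
[0.56234498 0.09138376 0.13660207 1.93971554] [ 0.68  0.31 -0.4  -0.47 -1.03 -0.69  0.7   0.19 -0.03 -0.65  0.08  1.26]
spool [0.534 0.202 0.03 ] cut [ 0.689 -0.102  0.005] [ 0.603 -0.016  0.005] [ 0.583 -0.046  0.005] tableedge [0.462 0.097 0.   ] screwdr [0.674 0.049 0.01 ] [ 0.703 -0.031  0.01 ]
hinge [[0.56990284 0.03640078 0.0955    ]] edge [[ 0.57563651 -0.00531138  0.1960844 ]]
```

```bash
cat >> h.py <<'E'
ST=np.array([.5623,.0914,.1366])
def S(x,y,z): return world(ST,[x,y,z])[0]
def rot(back,left):
    """tool up-axis leaning 'back' deg toward the robot and 'left' deg toward stand +y"""
    Z=Ro.from_euler('z',ST[2])
    u=np.array([-np.tan(np.radians(back)),np.tan(np.radians(left)),1]);u/=np.linalg.norm(u)
    z=-u;x=np.array([-1,0,0])-z*(-z[0]);x/=np.linalg.norm(x)
    return Z*Ro.from_matrix(np.c_[x,np.cross(z,x),z])
def inst(p):
    return Ro.from_euler('z',-ST[2]).apply(p-np.array([*ST[:2],0]))
def state():
    o=get_obs();q=o["eef_rot"];R=Ro.from_quat([*q[1:],q[0]])
    print("t",round(float(o["time_s"]),2),"tcp",o["eef_pos"].round(3),"stand",inst(o["eef_pos"]).round(3),"F",Ro.from_euler('z',-ST[2]).apply(o["wrist_force"]).round(1),"q",o["q"].round(2),"open",round(float(o["opening"]),2))
    return o["eef_pos"],R
def plan(T):
    p,R=state();dp=[];tu=[]
    for P,Q in T:
        dp.append((R.inv().apply(P-p)/.25).round(3).tolist());tu.append(((R.inv()*Q).as_rotvec()/np.radians(30)).round(3).tolist())
    print("dp",dp);print("turn",tu)
E
python3 - <<'E'
from h import *
Q=rot(25,-15);W=np.array
plan([(W([.30,.45,.27]),Q),(W([.33,.38,.28]),Q),(W([.36,.32,.28]),Q)])
E
```

```text
t 0.1 tcp [0.224 0.529 0.23 ] stand [-0.276  0.48   0.23 ] F [ 0.4 -0.2  0.2] q [ 0.96  0.18  1.61  0.    1.35 -0.21] open 1.0
dp [[-0.403, -0.173, -0.158], [-0.623, -0.384, -0.198], [-0.827, -0.558, -0.197]]
turn [[-0.697, -0.651, -0.899], [-0.697, -0.651, -0.899], [-0.697, -0.651, -0.899]]
```

>>> {"api": "arm_command", "payload": {"dp": [[-0.2,-0.09,-0.08],[-0.4,-0.17,-0.16],[-0.5,-0.28,-0.18],[-0.62,-0.38,-0.2],[-0.83,-0.56,-0.2]], "turn": [[-0.17,-0.16,-0.22],[-0.35,-0.33,-0.45],[-0.52,-0.49,-0.67],[-0.7,-0.65,-0.9],[-0.7,-0.65,-0.9]], "jaw": [0,0,0,0,0]}}

```text
time_s: 0.72
eef_pos: [0.3555, 0.3262, 0.2804]
eef_rot: [0.2, -0.041, 0.968, 0.143]
wrist_force: [1.6, -0.4, 0.2]
opening: 0.002
grasp_force: 0.0
```

```bash
python3 - <<'E'
from h import *
Q=rot(25,-15);W=np.array
plan([(W([.36,.32,.28]),Q),(W([.42,.2,.28]),Q),(W([.44,.1,.28]),Q)])
E
```

```text
t 0.72 tcp [0.356 0.326 0.28 ] stand [-0.173  0.261  0.28 ] F [ 1.5 -0.6  0.2] q [ 0.41 -0.45  2.14  0.14  0.97 -1.29] open 0.0
dp [[-0.015, -0.026, 0.001], [-0.224, -0.518, -0.05], [-0.289, -0.911, -0.138]]
turn [[0.009, 0.002, 0.008], [0.009, 0.002, 0.008], [0.009, 0.002, 0.008]]
```

>>> {"api": "arm_command", "payload": {"dp": [[-0.1,-0.2,0],[-0.22,-0.4,-0.03],[-0.25,-0.6,-0.07],[-0.29,-0.8,-0.13],[-0.29,-0.95,-0.14]], "turn": [[0,0,0],[0,0,0],[0,0,0],[0,0,0],[0,0,0]], "jaw": [0,0,0,0,0]}}

```text
time_s: 1.35
eef_pos: [0.4426, 0.0886, 0.2795]
eef_rot: [0.2, -0.038, 0.969, 0.142]
wrist_force: [0.5, 0.2, -0.3]
opening: -0.003
grasp_force: 0.0
```

```bash
python3 - <<'E'
from h import *
Q=rot(25,-15)
plan([(S(-.11,-.1,.275),Q),(S(-.09,-.155,.26),Q),(S(-.02,-.155,.22),Q),(S(-.0,-.155,.175),Q)])
E
```

```text
t 1.35 tcp [0.443 0.089 0.28 ] stand [-0.119  0.013  0.28 ] F [ 0.5  0.1 -0.3] q [-0.39 -0.48  2.16  0.45  1.23 -2.14] open -0.0
dp [[-0.075, -0.443, -0.077], [-0.147, -0.671, -0.043], [-0.338, -0.712, 0.213], [-0.339, -0.759, 0.405]]
turn [[0.002, 0.006, -0.002], [0.002, 0.006, -0.002], [0.002, 0.006, -0.002], [0.002, 0.006, -0.002]]
```

>>> {"api": "arm_command", "payload": {"dp": [[-0.08,-0.22,-0.07],[-0.08,-0.44,-0.08],[-0.15,-0.67,-0.04],[-0.34,-0.71,0.1],[-0.34,-0.74,0.3]], "turn": [[0,0,0],[0,0,0],[0,0,0],[0,0,0],[0,0,0]], "jaw": [0,0,0,0,0]}}

```text
time_s: 1.98
eef_pos: [0.5763, -0.0653, 0.1996]
eef_rot: [0.202, -0.038, 0.968, 0.141]
wrist_force: [-0.7, 0.5, -0.4]
opening: -0.001
grasp_force: 0.0
```

```bash
python3 - <<'E'
from h import *
Q=rot(25,-15)
plan([(S(0,-.155,.175),Q),(S(0,-.14,.17),Q),(S(-.0,-.12,.17),Q)])
cv2.imwrite("pics/w1.png",camera("wrist"))
E
```

```text
t 1.98 tcp [ 0.576 -0.065  0.2  ] stand [-0.007 -0.157  0.2  ] F [-0.6  0.6 -0.4] q [-0.58  0.05  1.9   0.54  1.07 -2.46] open -0.0
dp [[0.013, -0.017, 0.101], [0.028, 0.036, 0.132], [0.036, 0.113, 0.151]]
turn [[-0.002, 0.011, -0.0], [-0.002, 0.011, -0.0], [-0.002, 0.011, -0.0]]
```

View pics/w1.png

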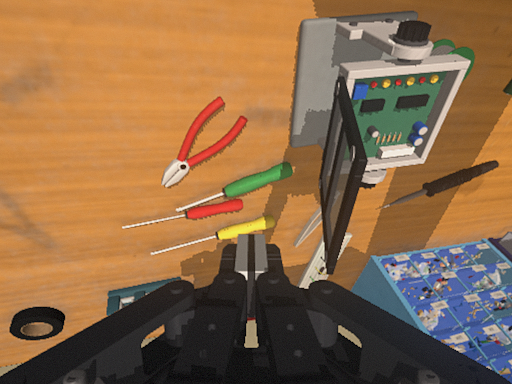

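The wrist picture shows the fingertips at about (250,240), to the right of and clear of the open cover, whose edge runs from (365,160) to (330,270). Next I'll push it along its arc.

```bash
cat >> h.py <<'E'
def cpath(th,r=.085,x=0,press=0,lean=-15,back=25):
    t=np.radians(th);w=.0145*abs(np.sin(t+np.radians(lean)))+.0046*np.cos(t)
    c=cov(t,x,r,6+1e3*(w-press));return S(*c),rot(back,lean)
E
python3 - <<'E'
from h import *
Q=rot(25,-15)
print([inst(cpath(t)[0]).round(3) for t in (120,110,100,90)])
plan([(S(0,-.15,.175),Q)]+[cpath(t) for t in (118,110,100,90)])
E
```

```text
[array([ 0.   , -0.113,  0.16 ]), array([ 0.   , -0.102,  0.169]), array([-0.   , -0.09 ,  0.176]), array([ 0.   , -0.076,  0.18 ])]
t 2.02 tcp [ 0.572 -0.061  0.191] stand [-0.011 -0.153  0.191] F [-3.4  0.4 -5.1] q [-0.58  0.06  1.91  0.54  1.07 -2.46] open 0.0
dp [[-0.014, -0.006, 0.075], [0.023, 0.13, 0.158], [0.016, 0.172, 0.143], [0.011, 0.228, 0.131], [0.01, 0.287, 0.128]]
turn [[0.011, -0.01, -0.009], [0.011, -0.01, -0.009], [0.011, -0.01, -0.009], [0.011, -0.01, -0.009], [0.011, -0.01, -0.009]]
```

>>> {"api": "arm_command", "payload": {"dp": [[-0.014,0,0.075],[0.02,0.06,0.15],[0.02,0.13,0.158],[0.016,0.172,0.143],[0.011,0.228,0.131]], "turn": [[0,0,0],[0,0,0],[0,0,0],[0,0,0],[0,0,0]], "jaw": [0,0,0,0,0]}}

```text
time_s: 2.65
eef_pos: [0.5752, 0.0017, 0.185]
eef_rot: [0.2, -0.039, 0.969, 0.142]
wrist_force: [0.3, -1.2, -0.6]
opening: -0.002
grasp_force: 0.4
```

```bash
python3 - <<'E'
from h import *
plan([cpath(t) for t in (100,90,80,70,60)])
E
```

```text
t 2.65 tcp [0.575 0.002 0.185] stand [ 0.001 -0.091  0.185] F [ 0.1 -1.3 -0.6] q [-0.45  0.03  1.96  0.54  0.99 -2.37] open -0.0
dp [[0.017, -0.006, 0.032], [0.016, 0.054, 0.029], [0.019, 0.114, 0.036], [0.026, 0.174, 0.053], [0.039, 0.231, 0.08]]
turn [[0.003, 0.005, 0.001], [0.003, 0.005, 0.001], [0.003, 0.005, 0.001], [0.003, 0.005, 0.001], [0.003, 0.005, 0.001]]
```

Contact force is about 1.3 N, so the cover is moving. I'll carry on.

>>> {"api": "arm_command", "payload": {"dp": [[0.016,0.054,0.03],[0.019,0.114,0.036],[0.026,0.174,0.053],[0.039,0.231,0.08],[0.039,0.231,0.08]], "turn": [[0,0,0],[0,0,0],[0,0,0],[0,0,0],[0,0,0]], "jaw": [0,0,0,0,0]}}

```text
time_s: 3.28
eef_pos: [0.5648, 0.0642, 0.1762]
eef_rot: [0.199, -0.04, 0.969, 0.143]
wrist_force: [0.2, 0.3, 0.5]
opening: -0.003
grasp_force: 0.0
```

```bash
python3 - <<'E'
from h import *
plan([cpath(t) for t in (50,40,30,20,10)])
E
```

```text
t 3.27 tcp [0.565 0.064 0.176] stand [-0.001 -0.027  0.176] F [0.2 0.3 0.5] q [-0.33  0.    2.01  0.53  0.92 -2.26] open -0.0
dp [[0.008, 0.046, 0.03], [0.029, 0.089, 0.077], [0.053, 0.121, 0.131], [0.08, 0.142, 0.191], [0.104, 0.149, 0.244]]
turn [[0.008, -0.002, 0.002], [0.008, -0.002, 0.002], [0.008, -0.002, 0.002], [0.008, -0.002, 0.002], [0.008, -0.002, 0.002]]
```

>>> {"api": "arm_command", "payload": {"dp": [[0.008,0.046,0.03],[0.029,0.089,0.077],[0.053,0.121,0.131],[0.08,0.142,0.191],[0.104,0.149,0.244]], "turn": [[0,0,0],[0,0,0],[0,0,0],[0,0,0],[0,0,0]], "jaw": [0,0,0,0,0]}}

```text
time_s: 3.9
eef_pos: [0.5591, 0.1165, 0.1213]
eef_rot: [0.199, -0.039, 0.969, 0.143]
wrist_force: [0.2, -0.1, 0.9]
opening: -0.001
grasp_force: 0.3
```

```bash
python3 - <<'E'
from h import *
plan([cpath(5),cpath(0),cpath(0,press=.003),cpath(0,press=.006)])
cv2.imwrite("pics/w2.png",camera("wrist"))
E
```

```text
t 3.9 tcp [0.559 0.117 0.121] stand [0.    0.025 0.121] F [ 0.1 -0.1  0.9] q [-0.22  0.08  2.05  0.56  0.76 -2.24] open -0.0
dp [[0.011, 0.005, 0.021], [0.021, 0.004, 0.044], [0.026, 0.001, 0.054], [0.03, -0.002, 0.065]]
turn [[0.006, -0.001, 0.0], [0.006, -0.001, 0.0], [0.006, -0.001, 0.0], [0.006, -0.001, 0.0]]
```

View pics/w2.png

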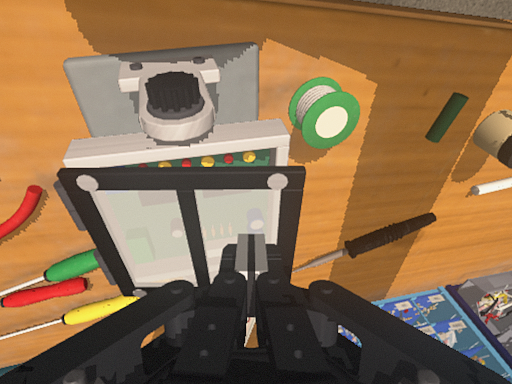

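The picture shows the cover nearly shut, with the fingertips resting on it near its free edge at (250,240). Next I'll press it shut.

>>> {"api": "arm_command", "payload": {"dp": [[0.011,0.004,0.021],[0.021,0.004,0.044],[0.026,0,0.054],[0.032,0,0.068],[0.032,0,0.068]], "turn": [[0,0,0],[0,0,0],[0,0,0],[0,0,0],[0,0,0]], "jaw": [0,0,0,0,0]}}

```text
time_s: 4.58
eef_pos: [0.5591, 0.1203, 0.1049]
eef_rot: [0.2, -0.039, 0.969, 0.143]
wrist_force: [-2.4, -0.1, 3.9]
opening: -0.001
grasp_force: 1.9
```

```bash
python3 - <<'E'
from h import *
state()
E
```

```text
t 4.58 tcp [0.559 0.12  0.105] stand [0.001 0.029 0.105] F [-2.4  0.2  3.9] q [-0.21  0.11  2.06  0.59  0.72 -2.26] open -0.0
```

>>> {"api": "arm_command", "payload": {"dp": [[0.007,0,0.015],[0.014,0,0.03],[0.014,0,0.03]], "turn": [[0,0,0],[0,0,0],[0,0,0]], "jaw": [0,0,0]}}

```text
time_s: 4.95
eef_pos: [0.5606, 0.1215, 0.1016]
eef_rot: [0.202, -0.04, 0.968, 0.143]
wrist_force: [-36.3, -15.1, 53.6]
opening: -0.003
grasp_force: 26.7
```

```bash
python3 - <<'E'
from h import *
Q=rot(25,-15);Q2=rot(18,-25)
state()
plan([(S(.0,.02,.13),Q),(S(.01,-.03,.14),Q2),(S(.015,-.048,.125),Q2)])
E
```

```text
t 4.95 tcp [0.561 0.122 0.102] stand [0.002 0.03  0.102] F [-38.1 -10.1  53.6] q [-0.21  0.12  2.06  0.6   0.71 -2.27] open -0.0
t 4.95 tcp [0.561 0.122 0.102] stand [0.002 0.03  0.102] F [-38.1 -10.1  53.6] q [-0.21  0.12  2.06  0.6   0.71 -2.27] open -0.0
dp [[-0.041, -0.009, -0.113], [-0.114, -0.192, -0.179], [-0.116, -0.278, -0.135]]
turn [[0.005, 0.011, 0.007], [-0.308, 0.271, 0.124], [-0.308, 0.271, 0.124]]
```

The cover is firmly shut: about 54 N with hardly any further travel. I'll lift off and move to the hinge side.

>>> {"api": "arm_command", "payload": {"dp": [[-0.02,0,-0.05],[-0.041,-0.01,-0.113],[-0.08,-0.1,-0.15],[-0.114,-0.19,-0.179],[-0.116,-0.26,-0.14]], "turn": [[0,0,0],[0,0,0],[-0.1,0.1,0.05],[-0.3,0.27,0.12],[-0.3,0.27,0.12]], "jaw": [0,0,0,0,0]}}

```text
time_s: 5.58
eef_pos: [0.5835, 0.0473, 0.1232]
eef_rot: [0.124, -0.033, 0.967, 0.221]
wrist_force: [-0.0, 0.5, 0.3]
opening: -0.002
grasp_force: 0.0
```

```bash
cat >> h.py <<'E'
def fpath(a,s=.045,x=.012,lean=-25,back=18,press=0,h=.0195):
    """contact on the cover's outer face (local y=-s) with the frame at a deg"""
    t=np.radians(a);o=h+.0145*abs(np.sin(t+np.radians(lean)))+.0034*np.cos(t)-press
    return S(x,-s*np.cos(t)-o*np.sin(t),.082-s*np.sin(t)+o*np.cos(t)),rot(back,lean)
E
python3 - <<'E'
from h import *
cv2.imwrite("pics/top2.png",cv2.resize(camera("top")[130:240,190:310],None,fx=5,fy=5,interpolation=cv2.INTER_CUBIC))
print([inst(fpath(a)[0]).round(3) for a in (0,10,30,60,80)])
plan([fpath(a) for a in (-8,0,10,20,30)])
E
```

```text
[array([ 0.012, -0.045,  0.111]), array([ 0.012, -0.049,  0.1  ]), array([ 0.012, -0.051,  0.08 ]), array([ 0.012, -0.048,  0.058]), array([ 0.012, -0.039,  0.043])]
t 5.62 tcp [0.582 0.047 0.121] stand [ 0.014 -0.047  0.121] F [-0.2 -2.4 -1.3] q [-0.41  0.25  1.86  0.59  1.07 -2.34] open -0.0
dp [[0.011, 0.021, 0.015], [0.017, -0.009, 0.034], [0.026, -0.041, 0.065], [0.036, -0.066, 0.102], [0.045, -0.082, 0.133]]
turn [[-0.012, -0.004, -0.01], [-0.012, -0.004, -0.01], [-0.012, -0.004, -0.01], [-0.012, -0.004, -0.01], [-0.012, -0.004, -0.01]]
```

View pics/top2.png

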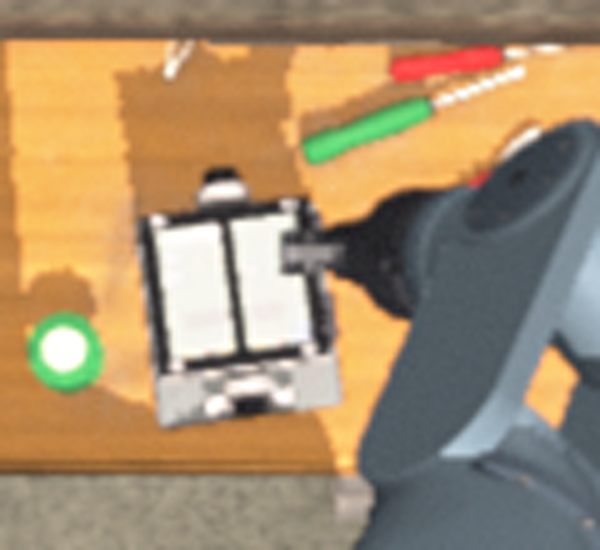

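The cover is shut flat and the stand has not moved. The fingertip at (300,250) is above the hinge edge, so I'll push down there.

>>> {"api": "arm_command", "payload": {"dp": [[0.017,-0.009,0.034],[0.026,-0.041,0.065],[0.036,-0.066,0.102],[0.045,-0.082,0.133],[0.045,-0.082,0.133]], "turn": [[0,0,0],[0,0,0],[0,0,0],[0,0,0],[0,0,0]], "jaw": [0,0,0,0,0]}}

```text
time_s: 6.25
eef_pos: [0.5791, 0.0467, 0.0805]
eef_rot: [0.122, -0.034, 0.967, 0.221]
wrist_force: [0.6, -0.1, -0.1]
opening: -0.002
grasp_force: 0.0
```

```bash
python3 - <<'E'
from h import *
plan([fpath(a) for a in (40,50,60,70,78)])
E
```

```text
t 6.25 tcp [0.579 0.047 0.081] stand [ 0.011 -0.047  0.081] F [ 0.6 -0.2 -0.1] q [-0.41  0.32  1.88  0.62  1.01 -2.4 ] open -0.0
dp [[-0.0, -0.029, 0.021], [0.008, -0.039, 0.048], [0.016, -0.044, 0.079], [0.026, -0.043, 0.111], [0.033, -0.038, 0.137]]
turn [[-0.008, -0.009, -0.006], [-0.008, -0.009, -0.006], [-0.008, -0.009, -0.006], [-0.008, -0.009, -0.006], [-0.008, -0.009, -0.006]]
```

>>> {"api": "arm_command", "payload": {"dp": [[0,-0.015,0.021],[0.008,-0.024,0.048],[0.016,-0.03,0.079],[0.026,-0.03,0.111],[0.033,-0.025,0.137]], "turn": [[0,0,0],[0,0,0],[0,0,0],[0,0,0],[0,0,0]], "jaw": [0,0,0,0,0]}}

```text
time_s: 6.88
eef_pos: [0.5799, 0.0554, 0.0462]
eef_rot: [0.122, -0.034, 0.967, 0.221]
wrist_force: [0.5, -0.8, 3.3]
opening: 0.0
grasp_force: 1.5
```

```bash
python3 - <<'E'
from h import *
cv2.imwrite("pics/w3.png",camera("wrist"))
Q=rot(18,-25);Q2=rot(25,0)
plan([(S(.005,-.06,.05),Q),(S(-.01,-.09,.13),Q),(S(-.02,-.05,.2),Q2),(S(-.01,.06,.2),Q2)])
E
```

```text
t 6.92 tcp [0.579 0.056 0.046] stand [ 0.012 -0.037  0.046] F [ 2.1 -2.3  0.5] q [-0.39  0.38  1.89  0.65  0.94 -2.44] open -0.0
dp [[0.012, -0.075, -0.06], [-0.025, -0.05, -0.404], [-0.038, 0.213, -0.595], [-0.023, 0.612, -0.407]]
turn [[-0.008, -0.009, -0.006], [-0.008, -0.009, -0.006], [0.772, -0.292, -0.299], [0.772, -0.292, -0.299]]
```

View pics/w3.png

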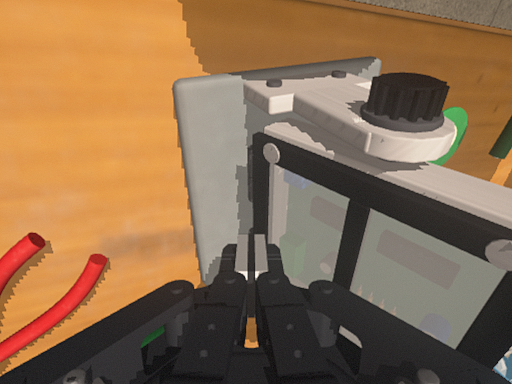

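The frame is now turned by about 65°, the cover is still shut, and the fingertip is low by the hinge at (250,240). I'll withdraw and go over the top to the +y side.

>>> {"api": "arm_command", "payload": {"dp": [[0.01,-0.075,-0.06],[0,-0.075,-0.25],[-0.02,-0.05,-0.42],[-0.04,0.1,-0.55],[-0.038,0.22,-0.6]], "turn": [[0,0,0],[0,0,0],[0,0,0],[0.3,-0.12,-0.12],[0.6,-0.24,-0.24]], "jaw": [0,0,0,0,0]}}

```text
time_s: 7.55
eef_pos: [0.5503, 0.0386, 0.2056]
eef_rot: [0.203, -0.06, 0.976, 0.058]
wrist_force: [0.0, 0.5, -1.0]
opening: 0.003
grasp_force: 0.0
```

```bash
python3 - <<'E'
from h import *
Q=rot(25,15)
plan([(S(-.01,.0,.2),rot(25,0)),(S(0,.05,.2),Q),(S(0,.09,.18),Q),(S(0,.09,.125),Q)])
E
```

```text
t 7.55 tcp [0.55  0.039 0.206] stand [-0.019 -0.051  0.206] F [ 0.1  0.5 -1. ] q [-0.29 -0.11  2.02  0.32  0.9  -2.14] open 0.0
dp [[-0.018, 0.2, 0.052], [-0.048, 0.399, 0.085], [-0.011, 0.551, 0.171], [0.078, 0.531, 0.372]]
turn [[0.16, -0.039, -0.062], [0.617, -0.012, -0.264], [0.617, -0.012, -0.264], [0.617, -0.012, -0.264]]
```

>>> {"api": "arm_command", "payload": {"dp": [[-0.018,0.15,0.03],[-0.04,0.35,0.06],[-0.01,0.55,0.14],[0.04,0.55,0.28],[0.085,0.53,0.39]], "turn": [[0.2,0,-0.08],[0.5,0,-0.2],[0.6,0,-0.26],[0.6,0,-0.26],[0.6,0,-0.26]], "jaw": [0,0,0,0,0]}}

```text
time_s: 8.18
eef_pos: [0.5462, 0.1852, 0.1159]
eef_rot: [0.21, -0.098, 0.967, -0.105]
wrist_force: [0.1, -0.8, -0.2]
opening: 0.001
grasp_force: 0.0
```

```bash
cat >> h.py <<'E'
def gpath(a,s=.045,x=0,lean=15,back=25,press=0):
    """contact on the frame's lower face at local y=+s, frame at a deg"""
    t=np.radians(a);o=.006+.0145*abs(np.sin(t+np.radians(lean)))-.0046*np.cos(t)-press
    return S(x,s*np.cos(t)+o*np.sin(t),.082+s*np.sin(t)-o*np.cos(t)),rot(back,lean)
E
python3 - <<'E'
from h import *
cv2.imwrite("pics/w4.png",camera("wrist"))
print([inst(gpath(a)[0]).round(3) for a in (60,70,80,90,120,150,180)])
plan([gpath(a) for a in (60,70,80,90,100)])
E
```

```text
[array([0.   , 0.038, 0.112]), array([0.   , 0.033, 0.118]), array([0.   , 0.027, 0.123]), array([0.   , 0.02 , 0.127]), array([-0.   , -0.006,  0.13 ]), array([ 0.   , -0.032,  0.116]), array([-0.   , -0.045,  0.096])]
t 8.22 tcp [0.544 0.183 0.111] stand [-0.006  0.093  0.111] F [-2.2 -1.5 -3.5] q [ 0.27  0.16  1.98 -0.45  0.67 -1.19] open 0.0
dp [[0.001, -0.216, 0.056], [-0.006, -0.24, 0.04], [-0.011, -0.268, 0.027], [-0.014, -0.3, 0.019], [-0.015, -0.334, 0.016]]
turn [[0.033, -0.036, 0.011], [0.033, -0.036, 0.011], [0.033, -0.036, 0.011], [0.033, -0.036, 0.011], [0.033, -0.036, 0.011]]
```

View pics/w4.png

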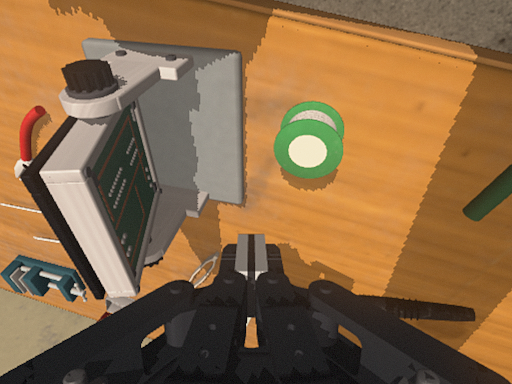

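The frame stands at about 65°, with its solder side at (120,190) facing the fingers and the spool clear. I'll push toward -y over the top.

>>> {"api": "arm_command", "payload": {"dp": [[0,-0.1,0.03],[0,-0.2,0.04],[-0.006,-0.24,0.04],[-0.011,-0.268,0.027],[-0.014,-0.3,0.019]], "turn": [[0,0,0],[0,0,0],[0,0,0],[0,0,0],[0,0,0]], "jaw": [0,0,0,0,0]}}

```text
time_s: 8.85
eef_pos: [0.5631, 0.1108, 0.1336]
eef_rot: [0.21, -0.095, 0.967, -0.105]
wrist_force: [-0.2, 3.1, -2.6]
opening: 0.002
grasp_force: 1.6
```

```bash
python3 - <<'E'
from h import *
plan([gpath(a) for a in (100,110,120,130,140)])
E
```

```text
t 8.85 tcp [0.563 0.111 0.134] stand [0.003 0.019 0.134] F [ 0.2  3.1 -2.6] q [ 0.1   0.09  2.01 -0.35  0.64 -1.42] open 0.0
dp [[0.022, -0.024, 0.015], [0.024, -0.06, 0.018], [0.029, -0.096, 0.029], [0.037, -0.129, 0.047], [0.047, -0.158, 0.071]]
turn [[0.033, -0.021, 0.002], [0.033, -0.021, 0.002], [0.033, -0.021, 0.002], [0.033, -0.021, 0.002], [0.033, -0.021, 0.002]]
```

>>> {"api": "arm_command", "payload": {"dp": [[0.022,-0.024,0.02],[0.024,-0.06,0.025],[0.029,-0.096,0.035],[0.037,-0.129,0.05],[0.047,-0.158,0.071]], "turn": [[0,0,0],[0,0,0],[0,0,0],[0,0,0],[0,0,0]], "jaw": [0,0,0,0,0]}}

```text
time_s: 9.48
eef_pos: [0.5662, 0.0663, 0.1229]
eef_rot: [0.21, -0.095, 0.967, -0.106]
wrist_force: [-1.1, 4.6, 0.8]
opening: 0.0
grasp_force: 1.7
```

```bash
python3 - <<'E'
from h import *
plan([gpath(a) for a in (145,155,165,172,178)])
E
```

```text
t 9.47 tcp [0.566 0.066 0.123] stand [ 0.    -0.025  0.123] F [-0.5  4.7  0.8] q [ 0.    0.09  2.04 -0.3   0.59 -1.55] open 0.0
dp [[0.008, -0.009, 0.013], [0.022, -0.029, 0.045], [0.038, -0.041, 0.081], [0.044, -0.046, 0.094], [0.049, -0.049, 0.107]]
turn [[0.031, -0.021, 0.001], [0.031, -0.021, 0.001], [0.031, -0.021, 0.001], [0.031, -0.021, 0.001], [0.031, -0.021, 0.001]]
```

>>> {"api": "arm_command", "payload": {"dp": [[0.01,-0.012,0.02],[0.022,-0.03,0.048],[0.038,-0.041,0.081],[0.045,-0.048,0.1],[0.05,-0.05,0.112]], "turn": [[0,0,0],[0,0,0],[0,0,0],[0,0,0],[0,0,0]], "jaw": [0,0,0,0,0]}}

```text
time_s: 10.1
eef_pos: [0.5687, 0.0474, 0.096]
eef_rot: [0.21, -0.095, 0.967, -0.106]
wrist_force: [-1.3, 3.5, 3.4]
opening: -0.003
grasp_force: 1.9
```

```bash
python3 - <<'E'
from h import *
plan([gpath(180),gpath(180,press=.004),gpath(180,press=.008)])
E
```

```text
t 10.1 tcp [0.569 0.047 0.096] stand [ 0.    -0.044  0.096] F [-0.8  3.6  3.4] q [-0.04  0.13  2.06 -0.3   0.52 -1.58] open -0.0
dp [[0.001, -0.002, -0.001], [0.007, 0.002, 0.013], [0.013, 0.005, 0.027]]
turn [[0.032, -0.021, 0.001], [0.032, -0.021, 0.001], [0.032, -0.021, 0.001]]
```

>>> {"api": "arm_command", "payload": {"dp": [[0.004,0,0.008],[0.007,0,0.015],[0.01,0,0.02],[0.01,0,0.02]], "turn": [[0,0,0],[0,0,0],[0,0,0],[0,0,0]], "jaw": [0,0,0,0]}}

```text
time_s: 10.6
eef_pos: [0.5688, 0.0462, 0.091]
eef_rot: [0.211, -0.095, 0.967, -0.106]
wrist_force: [0.1, 3.4, 3.2]
opening: 0.004
grasp_force: 1.5
```

>>> {"api": "arm_command", "payload": {"dp": [[0.003,0,0.006],[0.005,0,0.011],[0.007,0,0.015],[0.007,0,0.015]], "turn": [[0,0,0],[0,0,0],[0,0,0],[0,0,0]], "jaw": [0,0,0,0]}}

```text
time_s: 11.1
eef_pos: [0.5697, 0.0457, 0.0897]
eef_rot: [0.212, -0.095, 0.967, -0.106]
wrist_force: [-17.2, 8.5, 29.8]
opening: -0.001
grasp_force: 15.5
```

Force rose sharply to 30 N, so the frame is on its far stop. I'll withdraw.

>>> {"api": "arm_command", "payload": {"dp": [[0,0,-0.06],[0,0,-0.2],[0,0.05,-0.4],[0.3,0.15,-0.45],[0.5,0.2,-0.45]], "turn": [[0,0,0],[0,0,0],[0,0,0],[0,0,0],[0,0,0]], "jaw": [0,0,0,0,0]}}

```text
time_s: 11.72
eef_pos: [0.4066, 0.0827, 0.1289]
eef_rot: [0.211, -0.095, 0.967, -0.106]
wrist_force: [0.1, -0.5, -0.5]
opening: -0.001
grasp_force: 0.0
```

```bash
python3 - <<'E'
from h import *
state()
a=cv2.resize(camera("top")[145:235,190:310],(600,450),interpolation=cv2.INTER_CUBIC)
cv2.imwrite("pics/top3.png",a);cv2.imwrite("pics/w5.png",camera("wrist"))
E
```

```text
t 11.72 tcp [0.407 0.083 0.129] stand [-0.155  0.013  0.129] F [ 0.1 -0.5 -0.5] q [ 0.06 -0.31  2.38 -0.32  0.67 -1.49] open -0.0
```

View pics/w5.png

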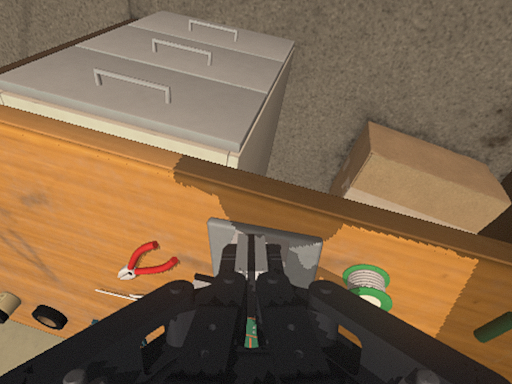

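View pics/top3.png

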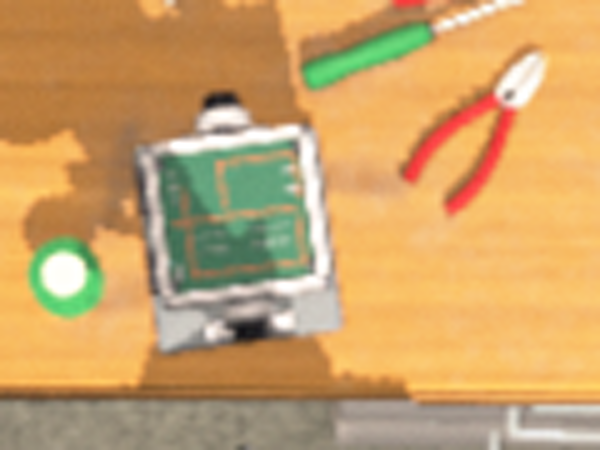

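The frame is over and looks level with the solder side up, and nothing around it has moved. To confirm that the cover is still shut underneath, I'll compare predicted rim positions with pixel values from a view on the -y side.

```bash
python3 - <<'E'
from h import *
Q=rot(25,-30)
plan([(S(-.15,-.08,.17),rot(25,0)),(S(-.12,-.2,.17),rot(25,-15)),(S(-.1,-.24,.15),Q)])
E
```

```text
t 11.82 tcp [0.397 0.082 0.121] stand [-0.165  0.014  0.121] F [ 0.1 -0.3 -0.4] q [ 0.07 -0.31  2.39 -0.32  0.67 -1.49] open -0.0
dp [[-0.091, -0.412, -0.07], [-0.152, -0.879, 0.082], [-0.179, -1.016, 0.22]]
turn [[-0.421, -0.078, 0.21], [-0.881, -0.055, 0.406], [-1.352, 0.015, 0.578]]
```

>>> {"api": "arm_command", "payload": {"dp": [[-0.05,-0.2,-0.1],[-0.091,-0.42,-0.1],[-0.12,-0.62,0],[-0.15,-0.8,0.04],[-0.16,-0.97,0.1]], "turn": [[-0.2,-0.02,0.1],[-0.42,-0.04,0.2],[-0.65,-0.05,0.3],[-0.85,-0.05,0.4],[-1,-0.02,0.45]], "jaw": [0,0,0,0,0]}}

```text
time_s: 12.45
eef_pos: [0.4749, -0.1142, 0.1795]
eef_rot: [0.196, -0.033, 0.964, 0.175]
wrist_force: [1.8, 0.3, 1.3]
opening: -0.002
grasp_force: 0.0
```

```bash
cat > chk.py <<'E'
from h import *
p,R=state();im=camera("wrist");c=get_calibration("wrist");M=c["mount"]
cv2.imwrite("pics/w6.png",im);g=cv2.cvtColor(im,cv2.COLOR_BGR2GRAY)
def pw(X):
    t=R.inv().apply(X-p);k=M[:3,:3].T@(t-M[:3,3]);k=c["camera_matrix"]@k;return k[:2]/k[2]
for x in(-.03,0,.03):
  print("x",x)
  for z in range(96,28,-4):
    u,v=pw(S(x,-.0535,z/1e3));u,v=int(round(u)),int(round(v))
    print(z,(u,v),im[v,u].tolist() if 0<=u<512 and 0<=v<384 else None)
E
python3 chk.py
```

```text
t 12.45 tcp [ 0.475 -0.114  0.18 ] stand [-0.115 -0.192  0.18 ] F [1.8 0.  1.3] q [-0.85 -0.05  2.06  0.57  1.21 -2.71] open -0.0
x -0.03
96 (353, 201) [180, 194, 215]
92 (351, 198) [154, 167, 183]
88 (349, 196) [85, 94, 101]
84 (347, 193) [83, 88, 98]
80 (344, 191) [89, 96, 104]
76 (342, 188) [76, 82, 90]
72 (340, 186) [38, 44, 52]
68 (338, 183) [32, 35, 43]
64 (336, 181) [96, 101, 107]
60 (334, 179) [90, 98, 103]
56 (333, 177) [113, 121, 127]
52 (331, 175) [128, 138, 143]
48 (329, 172) [128, 137, 143]
44 (327, 170) [127, 137, 143]
40 (325, 168) [127, 136, 144]
36 (324, 166) [128, 139, 146]
32 (322, 164) [127, 136, 142]
x 0
96 (347, 221) [181, 195, 213]
92 (345, 218) [154, 167, 183]
88 (343, 216) [82, 89, 99]
84 (341, 213) [79, 86, 95]
80 (339, 211) [82, 89, 101]
76 (337, 208) [68, 76, 87]
72 (335, 206) [41, 44, 54]
68 (333, 204) [28, 35, 44]
64 (331, 201) [94, 102, 107]
60 (330, 199) [94, 101, 105]
56 (328, 197) [89, 97, 102]
52 (326, 195) [90, 96, 105]
48 (325, 192) [91, 98, 105]
44 (323, 190) [93, 100, 107]
40 (321, 188) [91, 98, 104]
36 (320, 186) [90, 97, 104]
32 (318, 184) [93, 102, 107]
x 0.03
96 (341, 239) [178, 192, 211]
92 (339, 236) [121, 131, 145]
88 (337, 234) [82, 90, 102]
84 (336, 231) [79, 88, 99]
80 (334, 229) [79, 89, 100]
76 (332, 226) [69, 79, 87]
72 (330, 224) [41, 49, 56]
68 (329, 222) [27, 33, 40]
64 (327, 219) [46, 92, 137]
60 (325, 217) [46, 86, 125]
56 (324, 215) [50, 91, 133]
52 (322, 212) [52, 90, 133]
48 (321, 210) [56, 88, 121]
44 (319, 208) [92, 101, 107]
40 (318, 206) [90, 99, 106]
36 (316, 204) [90, 100, 107]
32 (315, 202) [90, 99, 105]
```

The profile shows the frame's side meeting the dark rim directly, about 6 mm thick and with no gap, at all three x positions. The cover is shut, the frame is on its stop and the robot is clear, so I'll hand in.

```bash
python3 -c "
from bench import *
print(hand_in())"
```

```text
the job is handed in; nothing more can be done
None
```

I pushed the cover shut, tipped the frame over onto its far stop with the solder side up, and handed the job in at about 12.5 s; the stand and the things around it did not visibly move, and the verdict was not shown.

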